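# Pack the mosaic caddy

## Task

Pack the white mosaic caddy: stand the green, amber and blue glass pots upright in the bays with the liner of the same colour, setting them down gently without dropping them, and press the black glass cutter, centred along its length, into the caddy's clip until it snaps fully home. Leave the red pot and the wooden brush where they are on the bench.

Things in the scene. Friction and masses are not known exactly. Their poses are not given: they have to be found in the camera images.
- pot_green: closed glass pot of green mosaic chips and green screw lid, an upright cylinder 40 mm in diameter (lid 39 mm) and 55 mm high, 0.08 to 0.17 kg; origin at the centre of its underside, z up
- pot_amber: closed glass pot of amber mosaic chips and amber screw lid, an upright cylinder 40 mm in diameter (lid 39 mm) and 55 mm high, 0.08 to 0.17 kg; origin at the centre of its underside, z up
- pot_blue: closed glass pot of blue mosaic chips and blue screw lid, an upright cylinder 40 mm in diameter (lid 39 mm) and 55 mm high, 0.08 to 0.17 kg; origin at the centre of its underside, z up
- liner_green: square green liner 58 x 58 x 2 mm on the floor of the white caddy's bay for the green pot; origin at the centre of its underside, top 6 mm above the bench, axes as the caddy's. The bay is 62 x 62 mm inside, walls 4 mm thick, tops 22 mm above the bench. Three bays in a row along the caddy's y, centres 66 mm apart, in any colour order; all fixed
- liner_amber: square amber liner 58 x 58 x 2 mm on the floor of the white caddy's bay for the amber pot; origin at the centre of its underside, top 6 mm above the bench, axes as the caddy's. The bay is 62 x 62 mm inside, walls 4 mm thick, tops 22 mm above the bench. Three bays in a row along the caddy's y, centres 66 mm apart, in any colour order; all fixed
- liner_blue: square blue liner 58 x 58 x 2 mm on the floor of the white caddy's bay for the blue pot; origin at the centre of its underside, top 6 mm above the bench, axes as the caddy's. The bay is 62 x 62 mm inside, walls 4 mm thick, tops 22 mm above the bench. Three bays in a row along the caddy's y, centres 66 mm apart, in any colour order; all fixed
- cutter: glass cutter lying flat on the bench: straight black bar handle 135 mm long, 16 mm wide and 14 mm high, with a brass band and a 15 mm narrow steel head at its +x end, 150 mm long in all, about 0.06 kg; origin under the middle of its length at bench level, x along the handle, z up; balanced within 10 mm of the origin
- clip: fixed grey clip at the caddy's +y end, 100 mm off the end liner; x along the slot. Origin under its 120 x 60 x 4 mm base, 4 mm above the bench. Sprung jaw pairs, 14 mm long, at x = +-40, fingers fit between; tops 26 mm wide at z 47, neck 11 mm at z 33. Push: 6 to 13 N as the handle's underside spreads the neck, then 1 to 2 N, a snap as its top passes; home with underside at z 14. Either end first
- pot_red: closed glass pot of red mosaic chips and red screw lid, an upright cylinder 40 mm in diameter (lid 39 mm) and 55 mm high, 0.08 to 0.17 kg; origin at the centre of its underside, z up. There is no red bay: it does not belong in the caddy
- brush: flat brush, a look-alike of the cutter: pale wooden handle 16 x 14 mm, aluminium ferrule, straw-coloured bristles, 150 mm long; origin under the middle of its length, x along it towards the bristles. It stays on the bench
Mind the look-alikes: they are no part of the job. Of the things that look like the liner_green, the largest one is meant.

How it is judged:
By the outcome, as a careful person would: the job done as asked, in the order asked, and still so for the second after the job is handed in, with the robot touching nothing.
It also fails if it takes over 99 s, if anything falls off the work surface, if the arm or the gripper's body presses on something with over 40 N, if the wrist force passes 120 N, or if a joint passes its speed limit or range.

## Robot

A 6-joint arm with a two-finger parallel gripper is mounted at the origin on the work surface. World frame = base frame: x ahead of the robot, y to its left, z up, the work surface at z = 0. Lengths are in m, angles in rad, forces in N, time in s.
With the tool pointing down it reaches from about 0.425 to 1.125 m from the base axis. Payload 14.9 kg.
Tool frame: the origin (TCP) lies between the finger pads; the fingertips stand nose_length ahead of it and the grasp point (between the pads) lies 5 mm behind it (nose_length is the distance from the TCP to the fingertips, in m); z points along the fingers, y is the line along which they close (so a half turn about z gives the same grasp; the last joint's range is limited). The gripper opens to 91 mm and grips with 3 to 60 N. Pads are 32 mm wide; open, the fingers measure 118 mm over their backs; the gripper's body (76 mm by 178 mm) begins 60 mm behind the grasp point.
Start: joints at [-1.189, 0.379, 1.734, -0, 1.028, -0.033], TCP at [0.282, -0.641, 0.228] pointing down, gripper open.
Joint ranges: [-2.77, 2.77], [-0.74, 2.19], [0, 2.66], [-1.06, 4.2], [0.31, 2.87], [-3.08, 3.08]. Speed limits (rad/s): [1.89, 1.89, 2.39, 3.14, 3.14, 3.14].

## Interface

Orientations are given as a unit quaternion [x, y, z, w].
In Python, from station import * gives the robot as it stands.
- The arm moves only by the tool carry_out, never from a script. Its argument "targets" is a list of rows, each an object of numbers: "fingers": the opening in per cent of the stroke, from 0 (shut) to 100 (fully open); "x", "y", "z": the shift along the world's x, y, z in mm; "yaw": the turn about the world's z in degrees. A call has exactly 5 rows; each row is the pose to reach, as a shift and turn from the pose commanded when the call began; what a row does not reach only later rows make up. A row lasts 1/10 s, in which the tool goes at most 50 mm and 8.59 degrees, less where a joint would pass 70% of its speed; a pose out of reach is approached as far as the arm can. A call with a gripper value outside its range is refused whole. The fingers move at their own pace and stop on an object; "grip_force" is the grip in N (left out, the last holds). Time passes only in rows, so rows that repeat a pose let the fingers close, or fill a call up. It gives the time, the measured TCP pose, the force, the opening and the grip force at its end, in the units of the state.
- state(): the state, without advancing time (a new reading comes with each control period).
- snapshot(name): name is "scene" or "top" or "wrist"; returns a dict with "color" (384x512x3 uint8, red, green, blue), "vertical_fov" (degrees; the focal length in pixels is half the picture's height over the tangent of half this angle, whatever the lens; pixels are square), "cx", "cy" (the principal point, pixels), "extrinsics" (4x4, takes a point from world to camera coordinates); the wrist camera has in their place "T_tool_cam" (4x4, takes a point from camera to tool coordinates, whose origin is the TCP and whose axes are the flange's). Camera axes: x right, y down, z forward; pixel columns grow to the right and rows downward; lengths in m; the calibration is good to about 2 mm. A picture is of the moment at which its call begins: read the wrist's pose just before it. There is no depth.
- job_done(): hands the job in; it is judged then, once.
The state is a dict: "clock": time; "joints": joint angles; "qd": joint speeds; "tau": joint torques, N m; "ee_pos": TCP position; "tool_rot": TCP orientation; "wrist_force": force on the tool from outside, world axes, zero at the start; "moment": the same for the moment, N m; "gripper_width": finger opening in m; "finger_force": force on a finger pad.
Only numpy, scipy, OpenCV 4.12 (cv2) and the standard library are available. Lean on these libraries where they do the work, as an engineer would, in place of code of your own. Each camera call takes 0.05 s, during which the arm holds its last target. There are 200 camera calls.

## Working session

There is one attempt and no reset: what is moved stays moved. The work goes in short steps, Python scripts to look and compute and a tool call to move; the robot and the scene stay as the last step left them, time stands still between calls to the robot, and variables do not carry over. Pictures are saved under pics/ and viewed, at most 15 in all, crops included, and the job is handed in when it is done.

Besides the shell and the picture viewer there is one more tool, called after "Emit:" in YAML: its name, and indented under it one key for each argument. carry_out: Moves the arm, as the interface text tells. Its arguments: {"type":"object","properties":{"targets":{"type":"array","items":{"type":"object","properties":{"fingers":{"type":"number"},"x":{"type":"number"},"y":{"type":"number"},"z":{"type":"number"},"yaw":{"type":"number"}}}},"grip_force":{"type":"number"}},"required":["targets"]}

```bash
ls; mkdir -p pics
python3 - <<'E'
from station import *
import cv2,json
s=state();print(s)
for n in("scene","top"):
    d=snapshot(n);cv2.imwrite(f"pics/{n}0.png",d["color"][:,:,::-1]);print(n,{k:(v.tolist() if hasattr(v,'tolist') else v) for k,v in d.items() if k!="color"})
d=snapshot("wrist");print({k:(v.tolist() if hasattr(v,'tolist') else v) for k,v in d.items() if k!="color"})
E
```

```text
pics
{'clock': 0.0, 'joints': array([-1.18932422e+00,  3.79441723e-01,  1.73474200e+00, -1.03248516e-06,
        1.02848887e+00, -3.33449221e-02]), 'qd': array([ 0.0002159 , -0.00056544,  0.00085651, -0.001155  ,  0.0008768 ,
       -0.00035624]), 'tau': array([ 6.10216041e-03, -7.63721466e+01, -4.34367871e+01,  6.52491977e-02,
        4.25417523e-02, -1.64647399e-04]), 'ee_pos': array([ 0.28194764, -0.64031429,  0.22728426]), 'tool_rot': array([ 9.78567653e-01,  2.05924882e-01, -9.39502983e-05, -5.31732490e-04]), 'wrist_force': array([-0.06744211, -0.1319118 , -0.16642633]), 'moment': array([0.00120797, 0.04866885, 0.01141496]), 'finger_force': 0.0, 'gripper_width': 0.09123153368929185}
scene {'vertical_fov': 55.078626721089506, 'cx': 250.87502049797098, 'cy': 196.57463145971195, 'extrinsics': [[0.8328587373113512, 0.5534642813202426, -0.004859319582964641, -0.5012420862740913], [0.38380812404026315, -0.5838396515229497, -0.715417769719382, -0.19577647782481003], [-0.39879524521342524, 0.5939768940053377, -0.698680042496518, 1.2523576658292654], [0.0, 0.0, 0.0, 1.0]]}
top {'vertical_fov': 53.76717945656212, 'cx': 252.00629432442136, 'cy': 185.94109674398592, 'extrinsics': [[0.028758399347410566, -0.9992564707709964, -0.025679955009057384, 0.0019660387530311737], [-0.990970608640362, -0.025135310823604342, -0.1317021980103257, 0.5835848595271982], [0.13095879992549223, 0.0292356250504954, -0.990956644334141, 0.816712959674562], [0.0, 0.0, 0.0, 1.0]]}
{'vertical_fov': 62.54137132703035, 'cx': 253.69483640972953, 'cy': 189.70358795660277, 'T_tool_cam': [[0.00035373846056494543, -0.9687725931944272, -0.24795067562812925, 0.06813161414615511], [0.9999999206438697, 0.0003881296445595951, -8.982000031156983e-05, 3.496750860898512e-05], [0.00018325216222223436, -0.2479506241789347, 0.9687726536127667, -0.15648238291185698], [0.0, 0.0, 0.0, 1.0]]}
```

View pics/top0.png

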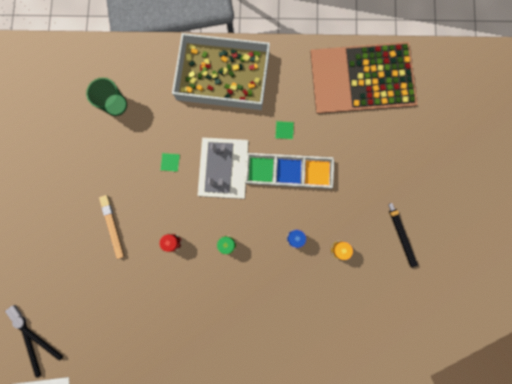

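View pics/scene0.png

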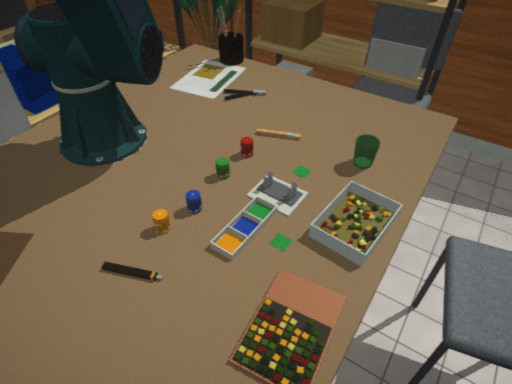

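Top view: the cutter is the black bar at (402,235), head up at (392,207). The brush (112,227) and the pliers (35,335) could be taken for it. Pots: green (226,245), blue (297,239), amber (344,251). Red (169,243) and the green tumbler (105,97) are look-alikes. Green squares: the in-caddy liner (262,168), about 24 px, against loose tiles at (285,130) and (171,162), about 18 px, so the in-caddy one is meant. Clip at (220,167).

```bash
cat > h.py <<'E'
from station import *
import cv2,numpy as np
from scipy.spatial.transform import Rotation as R
def cam(n):
    if n=="wrist": s=state()
    d=snapshot(n);f=192/np.tan(np.radians(d["vertical_fov"])/2)
    if n=="wrist":
        T=np.eye(4);T[:3,:3]=R.from_quat(s["tool_rot"]).as_matrix();T[:3,3]=s["ee_pos"]
        E=T@np.array(d["T_tool_cam"])
    else: E=np.linalg.inv(d["extrinsics"])
    return d["color"],(f,d["cx"],d["cy"],E)
def world(c,u,v,z):
    f,cx,cy,E=c;r=E[:3,:3]@np.array([(u-cx)/f,(v-cy)/f,1]);o=E[:3,3]
    return o+r*(z-o[2])/r[2]
def pix(c,p):
    f,cx,cy,E=c;q=np.linalg.inv(E)@np.append(p,1);return np.array([f*q[0]/q[2]+cx,f*q[1]/q[2]+cy])
HS={"green":(50,75),"amber":(12,24),"blue":(108,128),"red":(0,5)}
def blobs(img,col,mn=40,S=150,V=60):
    h=cv2.cvtColor(img,cv2.COLOR_RGB2HSV);a,b=HS[col]
    m=cv2.inRange(h,(a,S,V),(b,255,255))
    n,l,st,ce=cv2.connectedComponentsWithStats(m)
    return [(l==i,st[i],ce[i]) for i in range(1,n) if st[i][4]>=mn]
E
python3 - <<'E'
from h import *
im,c=cam("top");im2,c2=cam("scene")
for col in HS:
    for m,st,ce in blobs(im,col,80,190 if col=="amber" else 150):
        r=cv2.minAreaRect(np.argwhere(m)[:,::-1].astype(np.float32))
        print(col,"px",ce.round(1),"area",st[4],"rect",np.round(r[1],1),round(r[2]),"z6",world(c,*r[0],.006)[:2].round(4),"z55",world(c,*r[0],.055)[:2].round(4),"z28",world(c,*r[0],.028)[:2].round(4))
g=cv2.cvtColor(im,cv2.COLOR_RGB2GRAY);m=(g<45).astype(np.uint8);m[:, :370]=0;m[:195]=0;m[285:]=0
p=np.argwhere(m)[:,::-1].astype(np.float32);r=cv2.minAreaRect(p);print(r)
for q in cv2.boxPoints(r):print(world(c,*q,.007).round(4))
cv2.imwrite("pics/crop1.png",cv2.resize(im[120:280,150:420],None,fx=2.9,fy=2.9,interpolation=cv2.INTER_CUBIC)[:,:,::-1])
E
```

```text
green px [284.3 129.8] area 219 rect [14. 15.] 90 z6 [ 0.7242 -0.055 ] z55 [ 0.7102 -0.0523] z28 [ 0.7179 -0.0538]
green px [169.7 161.9] area 212 rect [14. 15.] 90 z6 [0.6401 0.2167] z55 [0.6307 0.2042] z28 [0.6359 0.2111]
green px [260.6 169.2] area 452 rect [21. 21.] 90 z6 [ 6.272e-01 -2.000e-04] z55 [ 6.185e-01 -6.000e-04] z28 [ 6.233e-01 -4.000e-04]
green px [226.1 244.9] area 156 rect [16. 14.] 0 z6 [0.449  0.0746] z55 [0.4503 0.0701] z28 [0.4496 0.0726]
amber px [316.9 172.4] area 465 rect [21. 22.] 90 z6 [ 0.6233 -0.1328] z55 [ 0.6148 -0.1259] z28 [ 0.6195 -0.1297]
amber px [342.  250.2] area 220 rect [16. 18.] 90 z6 [ 0.4455 -0.1907] z55 [ 0.447  -0.1805] z28 [ 0.4462 -0.1861]
blue px [288.6 170.6] area 476 rect [21.9 22. ] 3 z6 [ 0.6266 -0.0663] z55 [ 0.6179 -0.063 ] z28 [ 0.6227 -0.0649]
blue px [296.5 238.4] area 207 rect [16.5 15.2] 27 z6 [ 0.469  -0.0872] z55 [ 0.4691 -0.0827] z28 [ 0.469  -0.0852]
red px [169.3 242.5] area 284 rect [17. 19.] 90 z6 [0.4509 0.2057] z55 [0.452  0.1939] z28 [0.4514 0.2004]
((404.3592224121094, 240.8626251220703), (52.69150924682617, 6.428473472595215), 69.07550048828125)
[ 0.5228 -0.3046  0.007 ]
[ 0.5285 -0.3184  0.007 ]
[ 0.4187 -0.358   0.007 ]
[ 0.4132 -0.3445  0.007 ]
```

View pics/crop1.png

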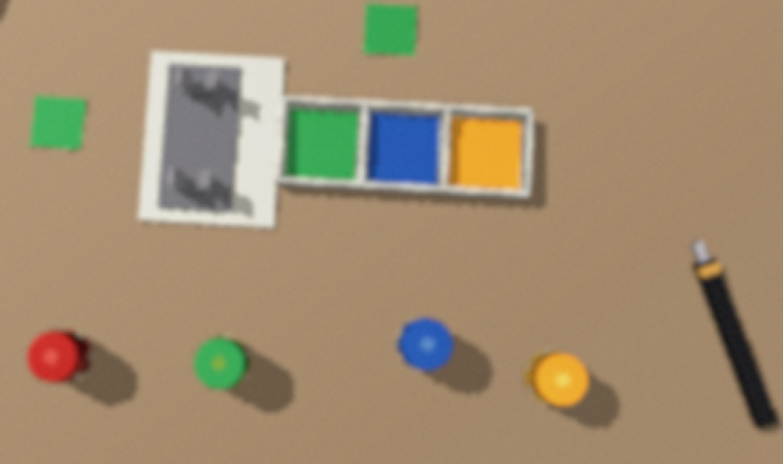

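Emit:
carry_out:
  targets:
    - {"x": 18,"y": 41,"z": 4,"yaw": 5,"fingers": 100}
    - {"x": 36,"y": 82,"z": 8,"yaw": 10,"fingers": 100}
    - {"x": 54,"y": 123,"z": 12,"yaw": 15,"fingers": 100}
    - {"x": 72,"y": 164,"z": 16,"yaw": 20,"fingers": 100}
    - {"x": 90,"y": 205,"z": 20,"yaw": 25,"fingers": 100}

```text
clock: 0.75
ee_pos: [0.3724, -0.434, 0.248]
tool_rot: [0.91, 0.414, 0.0, 0.0]
wrist_force: [0.9, 0.1, 0.3]
gripper_width: 0.0913
finger_force: 0.0
```

Emit:
carry_out:
  targets:
    - {"x": 18,"y": 41,"z": 0,"yaw": 5,"fingers": 100}
    - {"x": 36,"y": 82,"z": 0,"yaw": 10,"fingers": 100}
    - {"x": 54,"y": 123,"z": 0,"yaw": 15,"fingers": 100}
    - {"x": 72,"y": 164,"z": 0,"yaw": 20,"fingers": 100}
    - {"x": 90,"y": 205,"z": 0,"yaw": 25,"fingers": 100}

```text
clock: 1.25
ee_pos: [0.4625, -0.2289, 0.2481]
tool_rot: [0.799, 0.602, 0.0, 0.0]
wrist_force: [1.1, -0.2, 0.3]
gripper_width: 0.0913
finger_force: 0.0
```

Emit:
carry_out:
  targets:
    - {"x": 10,"y": 41,"z": 10,"yaw": 5,"fingers": 100}
    - {"x": 20,"y": 82,"z": 20,"yaw": 10,"fingers": 100}
    - {"x": 30,"y": 123,"z": 20,"yaw": 15,"fingers": 100}
    - {"x": 40,"y": 160,"z": 20,"yaw": 16,"fingers": 100}
    - {"x": 40,"y": 160,"z": 20,"yaw": 16,"fingers": 100}

```text
clock: 1.75
ee_pos: [0.5027, -0.0674, 0.2681]
tool_rot: [0.707, 0.707, 0.0, 0.0]
wrist_force: [-0.4, -1.1, 0.4]
gripper_width: 0.0912
finger_force: 0.0
```

Run:
```python
from h import *
import station
print(getattr(station,'nose_length',None),[k for k in dir(station) if k[0]!='_'])
s=state();print(s["ee_pos"],s["tool_rot"],s["joints"])
im,c=cam("wrist");cv2.imwrite("pics/w1.png",im[:,:,::-1])
for col in HS:
    for m,st,ce in blobs(im,col,80,190 if col=="amber" else 150):
        r=cv2.minAreaRect(np.argwhere(m)[:,::-1].astype(np.float32))
        print(col,ce.round(1),st[4],np.round(r[1],1),round(r[2],1),"z6",world(c,*r[0],.006)[:2].round(4),"z55",world(c,*r[0],.055)[:2].round(4))
```

```text
0.014 ['IKError', 'job_done', 'nose_length', 'snapshot', 'state']
[ 0.50272129 -0.06744214  0.26813099] [7.07109789e-01 7.07103705e-01 3.07119964e-04 5.49924985e-05] [-1.79532679e-01  1.78545509e-02  2.09278758e+00  5.15736245e-04
  1.03051038e+00 -1.79789263e-01]
green [206.2  42.8] 1005 [37.5 34.6] 45.0 z6 [0.4431 0.0802] z55 [0.4499 0.071 ]
green [351.5 109.8] 1814 [42.6 44.3] 3.0 z6 [6.274e-01 3.000e-04] z55 [6.127e-01 4.000e-04]
green [420.  151.3] 917 [31.1 31.9] 7.1 z6 [ 0.7219 -0.0524] z55 [ 0.6961 -0.0461]
amber [338.3 204.4] 947 [40.3 36.2] 1.8 z6 [ 0.6232 -0.1323] z55 [ 0.609  -0.1167]
amber [213.  239.7] 300 [16. 27.] 90.0 z6 [ 0.4429 -0.1763] z55 [ 0.4497 -0.1555]
blue [346.2 160.7] 1557 [40.2 42.5] 4.8 z6 [ 0.6253 -0.0652] z55 [ 0.6108 -0.0574]
blue [226.4 179. ] 768 [30.1 34.6] 16.7 z6 [ 0.4645 -0.0902] z55 [ 0.4688 -0.0795]
```

View pics/w1.png

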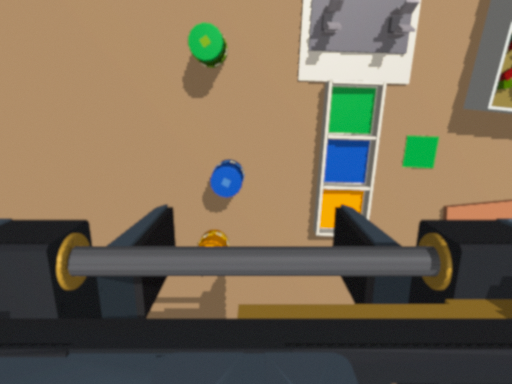

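The wrist view matches the top one: green pot at (206,42), liners at (351,110), (346,160) and (338,204). I'm moving over the green pot.

Emit:
carry_out:
  targets:
    - {"x": -17,"y": 45,"z": 0,"fingers": 100}
    - {"x": -34,"y": 90,"z": -10,"fingers": 100}
    - {"x": -52,"y": 139,"z": -20,"fingers": 100}
    - {"x": -52,"y": 139,"z": -65,"fingers": 100}
    - {"x": -52,"y": 139,"z": -110,"fingers": 100}

```text
$.targets[0]: bad value
```

Emit:
carry_out:
  targets:
    - {"x": 0,"y": 0,"z": -40,"fingers": 100}
    - {"x": 0,"y": 0,"z": -60,"fingers": 100}
    - {"x": 0,"y": 0,"z": -60,"fingers": 100}
    - {"x": 0,"y": 0,"z": -60,"fingers": 100}
    - {"x": 0,"y": 0,"z": -60,"fingers": 100}

```text
$.targets[0]: bad value
```

Run:
```python
from h import *
s=state();print(s["clock"],s["ee_pos"],s["tool_rot"])
im,c=cam("wrist")
for m,st,ce in blobs(im,"green",300):
    r=cv2.minEnclosingCircle(np.argwhere(m)[:,::-1].astype(np.float32));print(ce,r,world(c,*r[0],.055).round(4))
cv2.imwrite("pics/w2.png",im[:,:,::-1])
```

```text
1.8 [ 0.50235476 -0.06904328  0.26799981] [7.07478818e-01 7.06734546e-01 4.77418339e-05 3.48991844e-05]
[206.27952756  41.13287402] ((205.7954559326172, 41.09090805053711), 19.699087142944336) [0.4495 0.0707 0.055 ]
[352.01849837 108.47823721] ((352.5, 108.5), 30.438562393188477) [6.129e-01 3.000e-04 5.500e-02]
[420.52992383 149.92165397] ((421.0, 150.0), 22.02281379699707) [ 0.6965 -0.0467  0.055 ]
```

View pics/w2.png

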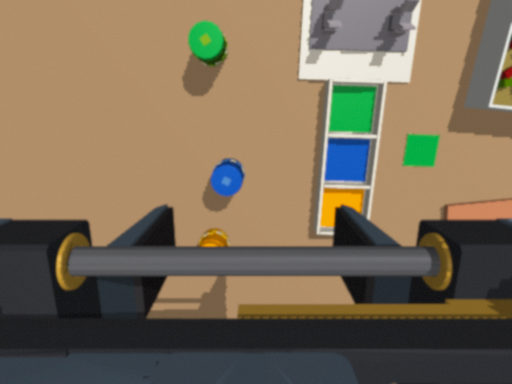

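The picture is unchanged because the moves were refused (the yaw field was missing). Green pot is still at (206,41).

Emit:
carry_out:
  targets:
    - {"x": -17,"y": 45,"z": 0,"yaw": 0,"fingers": 100}
    - {"x": -34,"y": 90,"z": -10,"yaw": 0,"fingers": 100}
    - {"x": -52,"y": 135,"z": -20,"yaw": 0,"fingers": 100}
    - {"x": -52,"y": 141,"z": -65,"yaw": 0,"fingers": 100}
    - {"x": -52,"y": 141,"z": -110,"yaw": 0,"fingers": 100}

```text
clock: 2.35
ee_pos: [0.4506, 0.0708, 0.1578]
tool_rot: [0.708, 0.706, 0.001, 0.001]
wrist_force: [1.3, -0.6, -0.9]
gripper_width: 0.0913
finger_force: 0.0
```

Emit:
carry_out:
  targets:
    - {"x": 0,"y": 0,"z": -30,"yaw": 0,"fingers": 100}
    - {"x": 0,"y": 0,"z": -60,"yaw": 0,"fingers": 100}
    - {"x": 0,"y": 0,"z": -60,"yaw": 0,"fingers": 100}
    - {"x": 0,"y": 0,"z": -60,"yaw": 0,"fingers": 100}
    - {"x": 0,"y": 0,"z": -60,"yaw": 0,"fingers": 100}

```text
clock: 2.85
ee_pos: [0.4511, 0.07, 0.0994]
tool_rot: [0.709, 0.705, 0.001, 0.001]
wrist_force: [0.3, -0.1, -0.1]
gripper_width: 0.0912
finger_force: 0.0
```

Run:
```python
from h import *
s=state();print(s["clock"],s["ee_pos"],s["tool_rot"])
im,c=cam("wrist")
for m,st,ce in blobs(im,"green",300):
    r=cv2.minEnclosingCircle(np.argwhere(m)[:,::-1].astype(np.float32));print(ce,r,st,world(c,*r[0],.055).round(4))
cv2.imwrite("pics/w3.png",im[:,:,::-1])
```

```text
2.85 [0.45113847 0.06998234 0.09943356] [7.08819709e-01 7.05388963e-01 7.79189782e-04 6.51246093e-04]
[497.40492476  12.76607387] ((496.9137878417969, 12.5), 18.832820892333984) [482   0  30  26 731] [0.5902 0.1919 0.055 ]
[251.84965928 207.59369676] ((252.03564453125, 207.73829650878906), 28.899110794067383) [ 225  179   55   58 2348] [0.4489 0.0752 0.055 ]
```

View pics/w3.png

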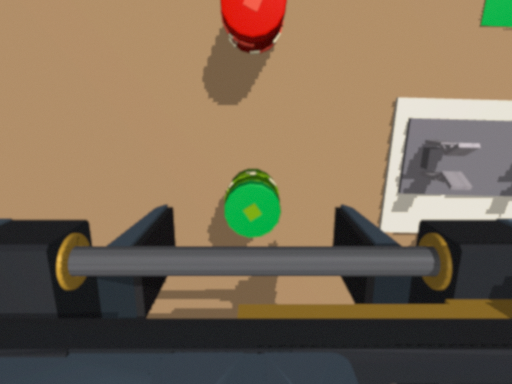

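Green lid at (252,208), centred between the fingers, slightly +y. I descend and grip.

Emit:
carry_out:
  targets:
    - {"x": -2,"y": 3,"z": -20,"yaw": 0,"fingers": 100}
    - {"x": -2,"y": 3,"z": -40,"yaw": 0,"fingers": 100}
    - {"x": -2,"y": 3,"z": -55,"yaw": 0,"fingers": 100}
    - {"x": -2,"y": 3,"z": -63,"yaw": 0,"fingers": 100}
    - {"x": -2,"y": 3,"z": -63,"yaw": 0,"fingers": 100}

```text
clock: 3.4
ee_pos: [0.4482, 0.0733, 0.0351]
tool_rot: [0.709, 0.706, -0.0, -0.0]
wrist_force: [-0.6, 0.2, 0.3]
gripper_width: 0.0911
finger_force: 0.0
```

Emit:
carry_out:
  targets:
    - {"x": 0,"y": 0,"z": 0,"yaw": 0,"fingers": 0}
    - {"x": 0,"y": 0,"z": 0,"yaw": 0,"fingers": 0}
    - {"x": 0,"y": 0,"z": 0,"yaw": 0,"fingers": 0}
    - {"x": 0,"y": 0,"z": 0,"yaw": 0,"fingers": 0}
    - {"x": 0,"y": 0,"z": 0,"yaw": 0,"fingers": 0}
  grip_force: 15

```text
clock: 3.9
ee_pos: [0.4482, 0.0734, 0.0352]
tool_rot: [0.709, 0.706, 0.0, 0.0]
wrist_force: [0.2, -0.7, 0.1]
gripper_width: 0.0536
finger_force: 0.0
```

Emit:
carry_out:
  targets:
    - {"x": 0,"y": 0,"z": 0,"yaw": 0,"fingers": 0}
    - {"x": 0,"y": 0,"z": 0,"yaw": 0,"fingers": 0}
    - {"x": 0,"y": 0,"z": 0,"yaw": 0,"fingers": 0}
    - {"x": 0,"y": 0,"z": 0,"yaw": 0,"fingers": 0}
    - {"x": 0,"y": 0,"z": 10,"yaw": 0,"fingers": 0}

```text
clock: 4.4
ee_pos: [0.4473, 0.0732, 0.0444]
tool_rot: [0.709, 0.706, -0.001, -0.001]
wrist_force: [0.6, 0.8, -1.1]
gripper_width: 0.0394
finger_force: 15.0
```

Emit:
carry_out:
  targets:
    - {"x": 0,"y": 0,"z": 25,"yaw": 0,"fingers": 0}
    - {"x": 0,"y": 0,"z": 50,"yaw": 0,"fingers": 0}
    - {"x": 0,"y": 0,"z": 50,"yaw": 0,"fingers": 0}
    - {"x": 0,"y": 0,"z": 50,"yaw": 0,"fingers": 0}
    - {"x": 0,"y": 0,"z": 50,"yaw": 0,"fingers": 0}

```text
clock: 4.9
ee_pos: [0.4476, 0.0733, 0.0944]
tool_rot: [0.709, 0.706, -0.0, -0.0]
wrist_force: [-0.3, -0.0, -2.1]
gripper_width: 0.0395
finger_force: 15.0
```

Emit:
carry_out:
  targets:
    - {"x": 40,"y": -16,"z": 0,"yaw": 0,"fingers": 0}
    - {"x": 80,"y": -32,"z": 0,"yaw": 0,"fingers": 0}
    - {"x": 120,"y": -48,"z": 0,"yaw": 0,"fingers": 0}
    - {"x": 160,"y": -64,"z": 0,"yaw": 0,"fingers": 0}
    - {"x": 179,"y": -74,"z": 0,"yaw": 0,"fingers": 0}

```text
clock: 5.4
ee_pos: [0.6295, -0.0019, 0.0938]
tool_rot: [0.709, 0.705, -0.0, -0.0]
wrist_force: [-0.7, 0.2, -1.4]
gripper_width: 0.0401
finger_force: 15.0
```

Emit:
carry_out:
  targets:
    - {"x": 0,"y": 0,"z": -15,"yaw": 0,"fingers": 0}
    - {"x": 0,"y": 0,"z": -30,"yaw": 0,"fingers": 0}
    - {"x": 0,"y": 0,"z": -40,"yaw": 0,"fingers": 0}
    - {"x": 0,"y": 0,"z": -46,"yaw": 0,"fingers": 0}
    - {"x": 0,"y": 0,"z": -48,"yaw": 0,"fingers": 0}

```text
clock: 5.9
ee_pos: [0.6261, -0.0003, 0.0459]
tool_rot: [0.708, 0.706, -0.001, -0.001]
wrist_force: [0.6, 0.8, -0.9]
gripper_width: 0.0396
finger_force: 15.0
```

```bash
python3 - <<'E'
from h import *
s=state();print(s["clock"],s["ee_pos"],s["wrist_force"])
for n in("top","scene"):
  im,c=cam(n)
  q=pix(c,[.627,0,.03]).astype(int)
  cv2.imwrite(f"pics/{n}1.png",cv2.resize(im[max(0,q[1]-50):q[1]+50,q[0]-65:q[0]+65],None,fx=4,fy=4,interpolation=cv2.INTER_CUBIC)[:,:,::-1])
E
python3 -c "
import cv2,numpy as np
cv2.imwrite('pics/b1.png',np.vstack([cv2.imread('pics/top1.png')[:300],cv2.imread('pics/scene1.png')[100:400]]))"
```

```text
5.9 [ 6.26088316e-01 -2.66387477e-04  4.58861463e-02] [ 0.57874586  0.82064563 -0.91935862]
```

View pics/b1.png

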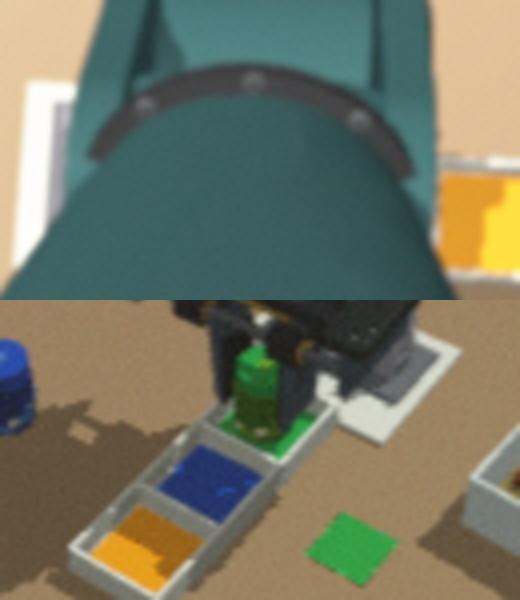

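The scene crop (lower half) shows the green pot upright inside the green bay, just above its liner. I lower it the last millimetres.

Emit:
carry_out:
  targets:
    - {"x": 0,"y": 0,"z": -1.5,"yaw": 0,"fingers": 0}
    - {"x": 0,"y": 0,"z": -2.5,"yaw": 0,"fingers": 0}
    - {"x": 0,"y": 0,"z": -3.5,"yaw": 0,"fingers": 0}
    - {"x": 0,"y": 0,"z": -4,"yaw": 0,"fingers": 0}
    - {"x": 0,"y": 0,"z": -4,"yaw": 0,"fingers": 0}

```text
clock: 6.5
ee_pos: [0.6271, -0.0007, 0.0429]
tool_rot: [0.709, 0.706, -0.0, 0.0]
wrist_force: [0.4, -0.2, -2.3]
gripper_width: 0.04
finger_force: 15.0
```

Emit:
carry_out:
  targets:
    - {"x": 0,"y": 0,"z": -0.5,"yaw": 0,"fingers": 0}
    - {"x": 0,"y": 0,"z": -0.5,"yaw": 0,"fingers": 0}
    - {"x": 0,"y": 0,"z": -1,"yaw": 0,"fingers": 0}
    - {"x": 0,"y": 0,"z": -1,"yaw": 0,"fingers": 0}
    - {"x": 0,"y": 0,"z": -1,"yaw": 0,"fingers": 0}

```text
clock: 7.0
ee_pos: [0.6271, -0.0007, 0.0419]
tool_rot: [0.709, 0.706, -0.0, 0.0]
wrist_force: [0.1, 0.9, -1.1]
gripper_width: 0.0398
finger_force: 15.0
```

Emit:
carry_out:
  targets:
    - {"x": 0,"y": 0,"z": -0.5,"yaw": 0,"fingers": 0}
    - {"x": 0,"y": 0,"z": -0.5,"yaw": 0,"fingers": 0}
    - {"x": 0,"y": 0,"z": -1,"yaw": 0,"fingers": 0}
    - {"x": 0,"y": 0,"z": -1,"yaw": 0,"fingers": 0}
    - {"x": 0,"y": 0,"z": -1,"yaw": 0,"fingers": 0}

```text
clock: 7.5
ee_pos: [0.6272, -0.0007, 0.041]
tool_rot: [0.709, 0.706, 0.0, 0.0]
wrist_force: [-0.1, -0.1, 0.3]
gripper_width: 0.0398
finger_force: 15.0
```

Emit:
carry_out:
  targets:
    - {"x": 0,"y": 0,"z": -0.5,"yaw": 0,"fingers": 0}
    - {"x": 0,"y": 0,"z": -0.5,"yaw": 0,"fingers": 0}
    - {"x": 0,"y": 0,"z": -0.5,"yaw": 0,"fingers": 75}
    - {"x": 0,"y": 0,"z": -0.5,"yaw": 0,"fingers": 75}
    - {"x": 0,"y": 0,"z": -0.5,"yaw": 0,"fingers": 75}

```text
clock: 8.0
ee_pos: [0.6271, -0.0007, 0.0404]
tool_rot: [0.709, 0.706, 0.0, 0.0]
wrist_force: [-0.4, -0.0, -0.4]
gripper_width: 0.0609
finger_force: 0.0
```

Emit:
carry_out:
  targets:
    - {"x": 0,"y": 0,"z": 0,"yaw": 0,"fingers": 90}
    - {"x": 0,"y": 0,"z": 15,"yaw": 0,"fingers": 100}
    - {"x": 0,"y": 0,"z": 50,"yaw": 0,"fingers": 100}
    - {"x": 0,"y": 0,"z": 90,"yaw": 0,"fingers": 100}
    - {"x": -20,"y": -30,"z": 110,"yaw": 0,"fingers": 100}

```text
clock: 8.5
ee_pos: [0.61, -0.0294, 0.155]
tool_rot: [0.708, 0.706, 0.002, 0.002]
wrist_force: [0.9, -1.0, -0.2]
gripper_width: 0.0913
finger_force: 0.0
```

Emit:
carry_out:
  targets:
    - {"x": -32,"y": -30,"z": 0,"yaw": 0,"fingers": 100}
    - {"x": -64,"y": -60,"z": 0,"yaw": 0,"fingers": 100}
    - {"x": -96,"y": -90,"z": 0,"yaw": 0,"fingers": 100}
    - {"x": -128,"y": -120,"z": 0,"yaw": 0,"fingers": 100}
    - {"x": -160,"y": -150,"z": 0,"yaw": 0,"fingers": 100}

```text
clock: 9.0
ee_pos: [0.446, -0.1816, 0.1515]
tool_rot: [0.708, 0.706, 0.0, 0.001]
wrist_force: [1.2, -0.7, -0.1]
gripper_width: 0.0912
finger_force: 0.0
```

Emit:
carry_out:
  targets:
    - {"x": 0,"y": 0,"z": -30,"yaw": 0,"fingers": 100}
    - {"x": 0,"y": 0,"z": -50,"yaw": 0,"fingers": 100}
    - {"x": 0,"y": 0,"z": -50,"yaw": 0,"fingers": 100}
    - {"x": 0,"y": 0,"z": -50,"yaw": 0,"fingers": 100}
    - {"x": 0,"y": 0,"z": -50,"yaw": 0,"fingers": 100}

```text
clock: 9.5
ee_pos: [0.4479, -0.1808, 0.1017]
tool_rot: [0.708, 0.706, 0.0, 0.001]
wrist_force: [0.2, -0.6, -0.8]
gripper_width: 0.091
finger_force: 0.0
```

Run:
```python
from h import *
s=state();print(s["clock"],s["ee_pos"],s["tool_rot"])
im,c=cam("wrist")
for m,st,ce in blobs(im,"amber",300,190):
    r=cv2.minEnclosingCircle(np.argwhere(m)[:,::-1].astype(np.float32));print(ce,r,st,world(c,*r[0],.055).round(4))
cv2.imwrite("pics/w4.png",im[:,:,::-1])
im,c=cam("top")
for col in("amber","blue","green"):
  for m,st,ce in blobs(im,col,80,190 if col=="amber" else 150): print(col,ce,world(c,*ce,.055).round(4))
```

```text
9.5 [ 0.44792931 -0.18079324  0.10171551] [7.08385789e-01 7.05825013e-01 2.71713893e-04 7.42724748e-04]
[479.41584837 133.83512217] ((477.5, 133.0), 48.448524475097656) [ 444   97   68   74 4379] [ 0.5889 -0.1272  0.055 ]
[250.81413706 210.5206315 ] ((250.0, 209.0), 34.23458480834961) [ 223  175   56   69 2787] [ 0.4442 -0.1773  0.055 ]
amber [316.86123348 172.30176211] [ 0.6153 -0.1255  0.055 ]
blue [288.60042283 170.56236786] [ 0.6177 -0.063   0.055 ]
blue [296.36945813 238.39408867] [ 0.4689 -0.0822  0.055 ]
green [284.23611111 129.73611111] [ 0.7108 -0.0517  0.055 ]
green [169.65238095 161.90952381] [0.6309 0.2039 0.055 ]
green [259.65172414 167.4       ] [0.6232 0.0014 0.055 ]
```

View pics/w4.png

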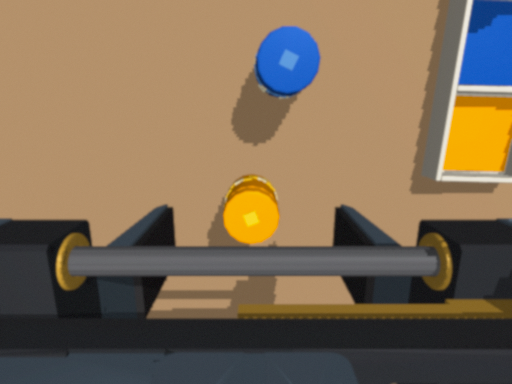

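Amber lid at (251,215), centred between the fingers; the blue pot at (288,60) is well clear.

Emit:
carry_out:
  targets:
    - {"x": -2,"y": 0,"z": -25,"yaw": 0,"fingers": 100}
    - {"x": -2,"y": 0,"z": -50,"yaw": 0,"fingers": 75}
    - {"x": -2,"y": 0,"z": -66,"yaw": 0,"fingers": 75}
    - {"x": -2,"y": 0,"z": -66,"yaw": 0,"fingers": 0}
    - {"x": -2,"y": 0,"z": -66,"yaw": 0,"fingers": 0}

```text
clock: 10.1
ee_pos: [0.4454, -0.1807, 0.035]
tool_rot: [0.708, 0.706, 0.0, 0.0]
wrist_force: [0.7, -0.0, 0.7]
gripper_width: 0.0625
finger_force: 0.0
```

Emit:
carry_out:
  targets:
    - {"x": 0,"y": 0,"z": 0,"yaw": 0,"fingers": 0}
    - {"x": 0,"y": 0,"z": 0,"yaw": 0,"fingers": 0}
    - {"x": 0,"y": 0,"z": 0,"yaw": 0,"fingers": 0}
    - {"x": 0,"y": 0,"z": 0,"yaw": 0,"fingers": 0}
    - {"x": 0,"y": 0,"z": 0,"yaw": 0,"fingers": 0}

```text
clock: 10.6
ee_pos: [0.4456, -0.1809, 0.0351]
tool_rot: [0.709, 0.706, 0.0, 0.0]
wrist_force: [-0.9, 1.9, 9.8]
gripper_width: 0.0395
finger_force: 15.0
```

Emit:
carry_out:
  targets:
    - {"x": 0,"y": 0,"z": 10,"yaw": 0,"fingers": 0}
    - {"x": 0,"y": 0,"z": 30,"yaw": 0,"fingers": 0}
    - {"x": 0,"y": 0,"z": 60,"yaw": 0,"fingers": 0}
    - {"x": 0,"y": 0,"z": 60,"yaw": 0,"fingers": 0}
    - {"x": 0,"y": 0,"z": 60,"yaw": 0,"fingers": 0}

```text
clock: 11.1
ee_pos: [0.4454, -0.1808, 0.0952]
tool_rot: [0.709, 0.706, 0.0, 0.001]
wrist_force: [0.1, -0.4, -1.3]
gripper_width: 0.0397
finger_force: 15.0
```

Emit:
carry_out:
  targets:
    - {"x": 40,"y": 10,"z": 0,"yaw": 0,"fingers": 0}
    - {"x": 80,"y": 20,"z": 0,"yaw": 0,"fingers": 0}
    - {"x": 120,"y": 30,"z": 0,"yaw": 0,"fingers": 0}
    - {"x": 160,"y": 40,"z": 0,"yaw": 0,"fingers": 0}
    - {"x": 179,"y": 48,"z": 0,"yaw": 0,"fingers": 0}

```text
clock: 11.6
ee_pos: [0.6265, -0.1318, 0.0934]
tool_rot: [0.708, 0.706, 0.0, -0.0]
wrist_force: [-0.1, -0.6, -0.6]
gripper_width: 0.0396
finger_force: 15.0
```

Emit:
carry_out:
  targets:
    - {"x": 0,"y": 0,"z": -10,"yaw": 0,"fingers": 0}
    - {"x": 0,"y": 0,"z": -30,"yaw": 0,"fingers": 0}
    - {"x": 0,"y": 0,"z": -42,"yaw": 0,"fingers": 0}
    - {"x": 0,"y": 0,"z": -49,"yaw": 0,"fingers": 0}
    - {"x": 0,"y": 0,"z": -51,"yaw": 0,"fingers": 0}

```text
clock: 12.1
ee_pos: [0.6231, -0.1327, 0.0423]
tool_rot: [0.709, 0.706, -0.0, -0.001]
wrist_force: [0.1, 0.1, -0.8]
gripper_width: 0.0395
finger_force: 15.0
```

Emit:
carry_out:
  targets:
    - {"x": 0,"y": 0,"z": -0.5,"yaw": 0,"fingers": 0}
    - {"x": 0,"y": 0,"z": -1,"yaw": 0,"fingers": 0}
    - {"x": 0,"y": 0,"z": -1.5,"yaw": 0,"fingers": 0}
    - {"x": 0,"y": 0,"z": -2,"yaw": 0,"fingers": 0}
    - {"x": 0,"y": 0,"z": -2,"yaw": 0,"fingers": 0}

```text
clock: 12.6
ee_pos: [0.6242, -0.1327, 0.0417]
tool_rot: [0.709, 0.706, 0.0, 0.0]
wrist_force: [-0.5, -0.2, -1.1]
gripper_width: 0.0394
finger_force: 15.0
```

Run:
```python
from h import *
s=state();print(s["clock"],s["ee_pos"],s["wrist_force"])
im,c=cam("scene");q=pix(c,[.627,-.06,.03]).astype(int)
cv2.imwrite("pics/s2.png",cv2.resize(im[q[1]-60:q[1]+60,q[0]-70:q[0]+70],None,fx=4,fy=4,interpolation=cv2.INTER_CUBIC)[:,:,::-1])
```

```text
12.6 [ 0.62419087 -0.13267783  0.04165027] [-0.47015514 -0.17113197 -1.12807197]
```

View pics/s2.png

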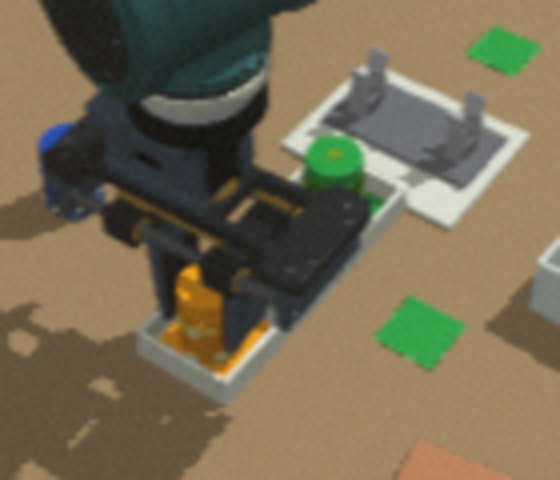

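The amber pot is in the amber bay at (195,300) and the green pot stands upright at (335,165). I finish the set-down and release.

Emit:
carry_out:
  targets:
    - {"x": 0,"y": 0,"z": -0.5,"yaw": 0,"fingers": 0}
    - {"x": 0,"y": 0,"z": -0.5,"yaw": 0,"fingers": 0}
    - {"x": 0,"y": 0,"z": -1,"yaw": 0,"fingers": 0}
    - {"x": 0,"y": 0,"z": -1,"yaw": 0,"fingers": 0}
    - {"x": 0,"y": 0,"z": -1,"yaw": 0,"fingers": 0}

```text
clock: 13.15
ee_pos: [0.6242, -0.1327, 0.0412]
tool_rot: [0.709, 0.706, 0.0, -0.0]
wrist_force: [-5.2, 2.2, 12.2]
gripper_width: 0.0398
finger_force: 15.0
```

Emit:
carry_out:
  targets:
    - {"x": 0,"y": 0,"z": 0.5,"yaw": 0,"fingers": 0}
    - {"x": 0,"y": 0,"z": 0.5,"yaw": 0,"fingers": 75}
    - {"x": 0,"y": 0,"z": 0.5,"yaw": 0,"fingers": 75}
    - {"x": 0,"y": 0,"z": 0.5,"yaw": 0,"fingers": 75}
    - {"x": 0,"y": 0,"z": 0.5,"yaw": 0,"fingers": 80}

```text
clock: 13.65
ee_pos: [0.6241, -0.1327, 0.0408]
tool_rot: [0.709, 0.706, -0.0, -0.0]
wrist_force: [-0.2, -0.4, 0.6]
gripper_width: 0.0687
finger_force: 0.0
```

Emit:
carry_out:
  targets:
    - {"x": 0,"y": 0,"z": 20,"yaw": 0,"fingers": 100}
    - {"x": 0,"y": 0,"z": 50,"yaw": 0,"fingers": 100}
    - {"x": 0,"y": 0,"z": 90,"yaw": 0,"fingers": 100}
    - {"x": -30,"y": 10,"z": 110,"yaw": 0,"fingers": 100}
    - {"x": -70,"y": 20,"z": 110,"yaw": 0,"fingers": 100}

```text
clock: 14.15
ee_pos: [0.556, -0.113, 0.154]
tool_rot: [0.709, 0.706, 0.001, 0.002]
wrist_force: [0.8, -0.3, 0.4]
gripper_width: 0.0911
finger_force: 0.0
```

Emit:
carry_out:
  targets:
    - {"x": -40,"y": 15,"z": 0,"yaw": 0,"fingers": 100}
    - {"x": -80,"y": 31,"z": 0,"yaw": 0,"fingers": 100}
    - {"x": -86,"y": 31,"z": -40,"yaw": 0,"fingers": 100}
    - {"x": -86,"y": 31,"z": -50,"yaw": 0,"fingers": 100}
    - {"x": -86,"y": 31,"z": -50,"yaw": 0,"fingers": 100}

```text
clock: 14.65
ee_pos: [0.4677, -0.0816, 0.0999]
tool_rot: [0.709, 0.706, -0.001, -0.001]
wrist_force: [0.6, -0.0, 0.7]
gripper_width: 0.0908
finger_force: 0.0
```

Run:
```python
from h import *
s=state();print(s["clock"],s["ee_pos"],s["tool_rot"])
im,c=cam("wrist")
for m,st,ce in blobs(im,"blue",300):
    print(ce,st,world(c,*ce,.055).round(4))
```

```text
14.65 [ 0.4677341  -0.08161401  0.09991928] [ 0.70857796  0.70563111 -0.00076521 -0.00118981]
[452.34880565 173.4630836 ] [ 418  141   73   70 3684] [ 0.5951 -0.0537  0.055 ]
[255.5540201  210.70979899] [ 229  179   55   63 2388] [ 0.4676 -0.0787  0.055 ]
```

Emit:
carry_out:
  targets:
    - {"x": 0,"y": 1,"z": -25,"yaw": 0,"fingers": 100}
    - {"x": 0,"y": 1,"z": -50,"yaw": 0,"fingers": 75}
    - {"x": 0,"y": 1,"z": -65,"yaw": 0,"fingers": 75}
    - {"x": 0,"y": 1,"z": -65,"yaw": 0,"fingers": 0}
    - {"x": 0,"y": 1,"z": -65,"yaw": 0,"fingers": 0}

```text
clock: 15.2
ee_pos: [0.4691, -0.0809, 0.0366]
tool_rot: [0.709, 0.706, 0.0, 0.0]
wrist_force: [0.1, 0.9, -0.8]
gripper_width: 0.0622
finger_force: 0.0
```

Emit:
carry_out:
  targets:
    - {"x": 0,"y": 0,"z": 0,"yaw": 0,"fingers": 0}
    - {"x": 0,"y": 0,"z": 0,"yaw": 0,"fingers": 0}
    - {"x": 0,"y": 0,"z": 0,"yaw": 0,"fingers": 0}
    - {"x": 0,"y": 0,"z": 0,"yaw": 0,"fingers": 0}
    - {"x": 0,"y": 0,"z": 0,"yaw": 0,"fingers": 0}

```text
clock: 15.7
ee_pos: [0.4687, -0.0808, 0.0366]
tool_rot: [0.709, 0.706, 0.0, 0.0]
wrist_force: [-1.2, 0.5, 8.8]
gripper_width: 0.0396
finger_force: 15.0
```

Emit:
carry_out:
  targets:
    - {"x": 0,"y": 0,"z": 10,"yaw": 0,"fingers": 0}
    - {"x": 0,"y": 0,"z": 30,"yaw": 0,"fingers": 0}
    - {"x": 0,"y": 0,"z": 60,"yaw": 0,"fingers": 0}
    - {"x": 0,"y": 0,"z": 60,"yaw": 0,"fingers": 0}
    - {"x": 0,"y": 0,"z": 60,"yaw": 0,"fingers": 0}

```text
clock: 16.2
ee_pos: [0.4684, -0.0807, 0.0966]
tool_rot: [0.709, 0.706, 0.0, 0.001]
wrist_force: [-0.3, 0.5, -1.4]
gripper_width: 0.0397
finger_force: 15.0
```

Emit:
carry_out:
  targets:
    - {"x": 40,"y": 4,"z": 10,"yaw": 0,"fingers": 0}
    - {"x": 80,"y": 8,"z": 10,"yaw": 0,"fingers": 0}
    - {"x": 120,"y": 12,"z": 10,"yaw": 0,"fingers": 0}
    - {"x": 150,"y": 14,"z": 10,"yaw": 0,"fingers": 0}
    - {"x": 157,"y": 15,"z": 10,"yaw": 0,"fingers": 0}

```text
clock: 16.7
ee_pos: [0.6273, -0.0654, 0.1049]
tool_rot: [0.708, 0.706, 0.0, 0.0]
wrist_force: [-0.2, 0.1, -1.7]
gripper_width: 0.0396
finger_force: 15.0
```

Emit:
carry_out:
  targets:
    - {"x": 0,"y": 0,"z": -15,"yaw": 0,"fingers": 0}
    - {"x": 0,"y": 0,"z": -35,"yaw": 0,"fingers": 0}
    - {"x": 0,"y": 0,"z": -50,"yaw": 0,"fingers": 0}
    - {"x": 0,"y": 0,"z": -58,"yaw": 0,"fingers": 0}
    - {"x": 0,"y": 0,"z": -61,"yaw": 0,"fingers": 0}

```text
clock: 17.2
ee_pos: [0.6238, -0.0656, 0.0435]
tool_rot: [0.709, 0.706, -0.001, -0.001]
wrist_force: [-0.3, 0.9, -1.3]
gripper_width: 0.0397
finger_force: 15.0
```

Emit:
carry_out:
  targets:
    - {"x": 0,"y": 0,"z": -0.5,"yaw": 0,"fingers": 0}
    - {"x": 0,"y": 0,"z": -1,"yaw": 0,"fingers": 0}
    - {"x": 0,"y": 0,"z": -1.5,"yaw": 0,"fingers": 0}
    - {"x": 0,"y": 0,"z": -2,"yaw": 0,"fingers": 0}
    - {"x": 0,"y": 0,"z": -2,"yaw": 0,"fingers": 0}

```text
clock: 17.7
ee_pos: [0.6253, -0.0657, 0.0432]
tool_rot: [0.709, 0.706, 0.0, 0.0]
wrist_force: [0.8, -0.0, -1.4]
gripper_width: 0.0394
finger_force: 15.0
```

Emit:
carry_out:
  targets:
    - {"x": 0,"y": 0,"z": -0.5,"yaw": 0,"fingers": 0}
    - {"x": 0,"y": 0,"z": -0.5,"yaw": 0,"fingers": 0}
    - {"x": 0,"y": 0,"z": -0.8,"yaw": 0,"fingers": 0}
    - {"x": 0,"y": 0,"z": -0.8,"yaw": 0,"fingers": 0}
    - {"x": 0,"y": 0,"z": -0.8,"yaw": 0,"fingers": 0}

```text
clock: 18.2
ee_pos: [0.6253, -0.0656, 0.0427]
tool_rot: [0.709, 0.706, 0.0, 0.0]
wrist_force: [-2.6, 0.6, 8.6]
gripper_width: 0.0399
finger_force: 15.0
```

Emit:
carry_out:
  targets:
    - {"x": 0,"y": 0,"z": 0.4,"yaw": 0,"fingers": 0}
    - {"x": 0,"y": 0,"z": 0.4,"yaw": 0,"fingers": 75}
    - {"x": 0,"y": 0,"z": 0.4,"yaw": 0,"fingers": 75}
    - {"x": 0,"y": 0,"z": 0.4,"yaw": 0,"fingers": 75}
    - {"x": 0,"y": 0,"z": 0.4,"yaw": 0,"fingers": 80}

```text
clock: 18.7
ee_pos: [0.6251, -0.0657, 0.0425]
tool_rot: [0.709, 0.706, 0.0, 0.0]
wrist_force: [0.3, -0.0, 0.3]
gripper_width: 0.0685
finger_force: 0.0
```

Emit:
carry_out:
  targets:
    - {"x": 0,"y": 0,"z": 20,"yaw": 0,"fingers": 90}
    - {"x": 0,"y": 0,"z": 60,"yaw": 0,"fingers": 100}
    - {"x": 0,"y": 0,"z": 105,"yaw": 0,"fingers": 100}
    - {"x": -15,"y": -27,"z": 135,"yaw": -8,"fingers": 100}
    - {"x": -35,"y": -67,"z": 145,"yaw": -16,"fingers": 100}

```text
clock: 19.2
ee_pos: [0.5917, -0.1326, 0.1912]
tool_rot: [0.801, 0.599, 0.002, 0.002]
wrist_force: [0.8, -0.3, -0.4]
gripper_width: 0.0914
finger_force: 0.0
```

Emit:
carry_out:
  targets:
    - {"x": -22,"y": -38,"z": 0,"yaw": -8,"fingers": 100}
    - {"x": -44,"y": -76,"z": 0,"yaw": -16,"fingers": 100}
    - {"x": -66,"y": -114,"z": 0,"yaw": -24,"fingers": 100}
    - {"x": -88,"y": -152,"z": 0,"yaw": -32,"fingers": 100}
    - {"x": -110,"y": -190,"z": 0,"yaw": -40,"fingers": 100}

```text
clock: 19.7
ee_pos: [0.479, -0.324, 0.1877]
tool_rot: [0.958, 0.288, 0.0, 0.0]
wrist_force: [0.4, 0.7, -1.3]
gripper_width: 0.0913
finger_force: 0.0
```

Emit:
carry_out:
  targets:
    - {"x": -10,"y": -10,"z": 0,"yaw": -8,"fingers": 100}
    - {"x": -10,"y": -10,"z": 0,"yaw": -14,"fingers": 100}
    - {"x": -10,"y": -10,"z": 0,"yaw": -14,"fingers": 100}
    - {"x": -10,"y": -10,"z": 0,"yaw": -14,"fingers": 100}
    - {"x": -10,"y": -10,"z": 0,"yaw": -14,"fingers": 100}

```text
clock: 20.2
ee_pos: [0.4704, -0.3323, 0.1875]
tool_rot: [0.985, 0.173, 0.0, -0.0]
wrist_force: [-0.1, -0.9, -0.1]
gripper_width: 0.0914
finger_force: 0.0
```

Run:
```python
from h import *
s=state();print(s["clock"],s["ee_pos"],s["tool_rot"],s["joints"])
im,c=cam("wrist");np.save("w5.npy",im);cv2.imwrite("pics/w5.png",im[:,:,::-1])
im2,c2=cam("top");cv2.imwrite("pics/top5.png",im2[:,:,::-1])
for p in((391.4,203.1),(414.8,267.6)):print("top",world(c2,*p,.007).round(4))
```

```text
20.2 [ 0.47037017 -0.33230914  0.18754342] [ 9.84886251e-01  1.73202401e-01  1.07546532e-05 -4.43973900e-06] [-6.55542714e-01  2.39908139e-01  2.00841088e+00  2.80596662e-05
  8.93265661e-01  5.67075444e-01]
top [ 0.5557 -0.304   0.007 ]
top [ 0.4113 -0.3534  0.007 ]
```

View pics/w5.png

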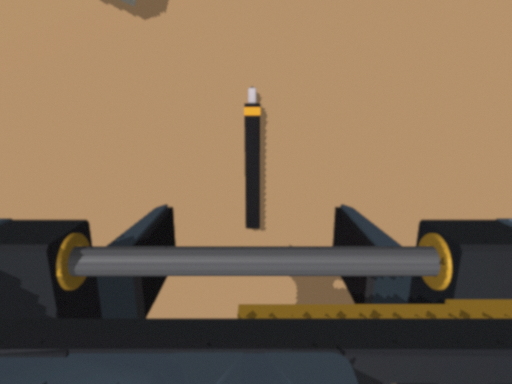

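The cutter runs straight up the picture, head tip at (252,88), brass at (252,111), tail end at (253,229). The brush is not in view.

Run:
```python
from h import *
im=np.load("w5.npy");_,c=cam("wrist")
g=cv2.cvtColor(im,cv2.COLOR_RGB2GRAY)
P=[]
for r in range(120,226,3):
    k=np.where(g[r,230:275]<55)[0]+230;P.append(world(c,k.mean(),r,.014)[:2]) if len(k) else 0
P=np.array(P);print("width px",len(k));v,_,x,y=0,0,0,0
l=cv2.fitLine(P.astype(np.float32),cv2.DIST_L2,0,0,0).ravel();print(l,np.degrees(np.arctan2(l[1],l[0])))
print([ (r,int(g[r,252])) for r in list(range(82,120,2))+list(range(222,240,2))])
for uv,z in(((252,87.5),.007),((252,103),.014),((252.5,115.5),.014),((253,229),.014),((253,229),.0)):print(uv,world(c,*uv,z).round(4))
```

```text
width px 12
[ 0.93825805  0.34593615  0.4714315  -0.33037645] 20.238953
[(82, 152), (84, 150), (86, 136), (88, 179), (90, 202), (92, 202), (94, 202), (96, 200), (98, 198), (100, 195), (102, 155), (104, 60), (106, 99), (108, 173), (110, 178), (112, 178), (114, 164), (116, 77), (118, 38), (222, 33), (224, 33), (226, 31), (228, 76), (230, 139), (232, 148), (234, 151), (236, 152), (238, 152)]
(252, 87.5) [ 0.5535 -0.3004  0.007 ]
(252, 103) [ 0.5391 -0.3057  0.014 ]
(252.5, 115.5) [ 0.5278 -0.3103  0.014 ]
(253, 229) [ 0.4123 -0.3526  0.014 ]
(253, 229) [ 0.4071 -0.3545  0.    ]
```

Emit:
carry_out:
  targets:
    - {"x": 12.5,"y": 5,"z": -40,"yaw": 0,"fingers": 70}
    - {"x": 12.5,"y": 5,"z": -80,"yaw": 0,"fingers": 60}
    - {"x": 12.5,"y": 5,"z": -120,"yaw": 0,"fingers": 50}
    - {"x": 12.5,"y": 5,"z": -150,"yaw": 0,"fingers": 45}
    - {"x": 12.5,"y": 5,"z": -160,"yaw": 0,"fingers": 45}

```text
clock: 20.85
ee_pos: [0.4813, -0.3264, 0.0247]
tool_rot: [0.985, 0.172, -0.001, -0.001]
wrist_force: [-0.3, -0.4, -0.3]
gripper_width: 0.0542
finger_force: 0.0
```

Emit:
carry_out:
  targets:
    - {"x": 0,"y": 0,"z": -4,"yaw": 0,"fingers": 45}
    - {"x": 0,"y": 0,"z": -8,"yaw": 0,"fingers": 45}
    - {"x": 0,"y": 0,"z": -11,"yaw": 0,"fingers": 45}
    - {"x": 0,"y": 0,"z": -11,"yaw": 0,"fingers": 45}
    - {"x": 0,"y": 0,"z": -11,"yaw": 0,"fingers": 45}

```text
clock: 21.35
ee_pos: [0.483, -0.3279, 0.0173]
tool_rot: [0.985, 0.172, 0.0, 0.0]
wrist_force: [0.2, 0.5, -0.2]
gripper_width: 0.0412
finger_force: 0.0
```

Emit:
carry_out:
  targets:
    - {"x": 0,"y": 0,"z": -1,"yaw": 0,"fingers": 0}
    - {"x": 0,"y": 0,"z": -1,"yaw": 0,"fingers": 0}
    - {"x": 0,"y": 0,"z": -1,"yaw": 0,"fingers": 0}
    - {"x": 0,"y": 0,"z": -1,"yaw": 0,"fingers": 0}
    - {"x": 0,"y": 0,"z": -1,"yaw": 0,"fingers": 0}
  grip_force: 45

```text
clock: 21.85
ee_pos: [0.4826, -0.3277, 0.0156]
tool_rot: [0.985, 0.172, -0.0, -0.0]
wrist_force: [-0.1, 0.7, 2.2]
gripper_width: 0.0155
finger_force: 45.0
```

Emit:
carry_out:
  targets:
    - {"x": 0,"y": 0,"z": 0,"yaw": 0,"fingers": 0}
    - {"x": 0,"y": 0,"z": 0,"yaw": 0,"fingers": 0}
    - {"x": 0,"y": 0,"z": 20,"yaw": 0,"fingers": 0}
    - {"x": 0,"y": 0,"z": 60,"yaw": 0,"fingers": 0}
    - {"x": 0,"y": 0,"z": 100,"yaw": 0,"fingers": 0}

```text
clock: 22.35
ee_pos: [0.482, -0.3272, 0.116]
tool_rot: [0.985, 0.172, -0.001, -0.001]
wrist_force: [-0.3, 0.2, -0.8]
gripper_width: 0.0158
finger_force: 45.0
```

Emit:
carry_out:
  targets:
    - {"x": 16,"y": 33,"z": 15,"yaw": -4,"fingers": 0}
    - {"x": 34,"y": 70,"z": 30,"yaw": -8,"fingers": 0}
    - {"x": 52,"y": 108,"z": 45,"yaw": -12,"fingers": 0}
    - {"x": 70,"y": 146,"z": 60,"yaw": -16,"fingers": 0}
    - {"x": 90,"y": 186,"z": 64,"yaw": -20,"fingers": 0}

```text
clock: 22.85
ee_pos: [0.5737, -0.1403, 0.1812]
tool_rot: [1.0, -0.004, 0.001, 0.0]
wrist_force: [1.4, -1.2, 0.0]
gripper_width: 0.0157
finger_force: 45.0
```

Emit:
carry_out:
  targets:
    - {"x": 18,"y": 38,"z": 0,"yaw": -1,"fingers": 0}
    - {"x": 36,"y": 76,"z": 0,"yaw": -2,"fingers": 0}
    - {"x": 50,"y": 110,"z": 0,"yaw": -2,"fingers": 0}
    - {"x": 58,"y": 121,"z": 0,"yaw": -2,"fingers": 0}
    - {"x": 58,"y": 121,"z": 0,"yaw": -2,"fingers": 0}

```text
clock: 23.35
ee_pos: [0.6312, -0.0195, 0.1793]
tool_rot: [1.0, -0.018, 0.0, 0.0]
wrist_force: [-1.7, -0.4, 0.0]
gripper_width: 0.0157
finger_force: 45.0
```

Emit:
carry_out:
  targets:
    - {"x": 0,"y": 0,"z": 0,"yaw": 0,"fingers": 0}
    - {"x": 0,"y": 0,"z": 0,"yaw": 0,"fingers": 0}
    - {"x": 0,"y": 0,"z": 0,"yaw": 0,"fingers": 0}
    - {"x": 0,"y": 0,"z": 0,"yaw": 0,"fingers": 0}
    - {"x": 0,"y": 0,"z": 0,"yaw": 0,"fingers": 0}

```text
clock: 23.85
ee_pos: [0.6305, -0.0211, 0.1796]
tool_rot: [1.0, -0.02, 0.0, 0.0]
wrist_force: [0.5, -0.3, -0.3]
gripper_width: 0.0156
finger_force: 45.0
```

Run:
```python
from h import *
import pickle
s=state();print(s["clock"],s["ee_pos"],s["tool_rot"],s["gripper_width"])
im,c=cam("wrist");cv2.imwrite("pics/w6.png",cv2.resize(im,None,fx=1.5,fy=1.5)[:,:,::-1]);pickle.dump((im,c),open("w6.p","wb"))
t=cv2.imread("pics/top5.png");_,c2=cam("top")
h=cv2.cvtColor(t,cv2.COLOR_BGR2HSV);roi=np.zeros(h.shape[:2],np.uint8);roi[135:202,195:250]=1
m=((h[...,2]<150)&(h[...,1]<60)&(roi>0)).astype(np.uint8)
r=cv2.minAreaRect(np.argwhere(m)[:,::-1].astype(np.float32));print("base top cam",r,world(c2,*r[0],.008).round(4))
for q in cv2.boxPoints(r):print(world(c2,*q,.008).round(4))
```

```text
23.85 [ 0.63047721 -0.02110303  0.17960272] [ 9.99804383e-01 -1.97786343e-02  3.19158999e-05  3.44326872e-06] 0.015597439554913042
base top cam ((228.17767333984375, 168.0126953125), (43.674442291259766, 48.8754768371582), 4.085616588592529) [0.6286 0.0761 0.008 ]
[0.573  0.1293 0.008 ]
[0.6901 0.1263 0.008 ]
[0.6849 0.0222 0.008 ]
[0.5683 0.027  0.008 ]
```

View pics/w6.png

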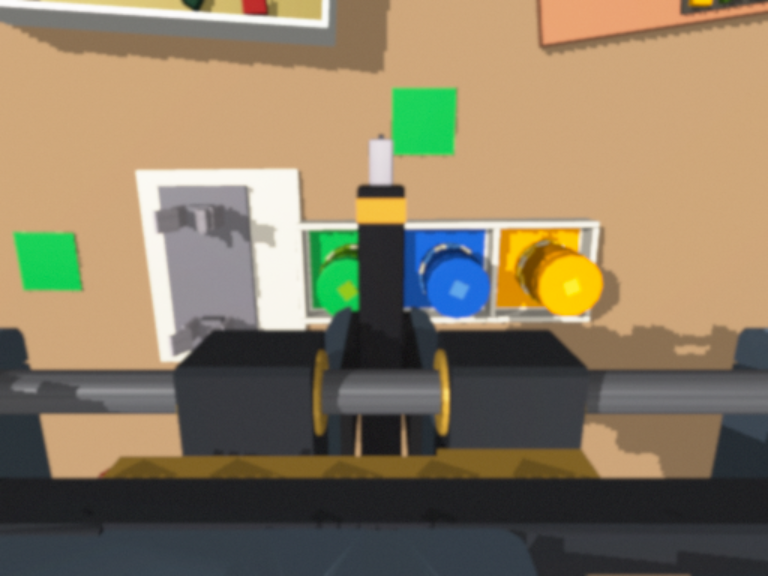

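All three pots stand in the matching bays. Clip base back-edge corners are at about (158,187) and (248,186), x1.5 scale. The cutter is held along the picture, handle front at (381,186) and head tip at (381,138).

Run:
```python
from h import *
import pickle
im,c=pickle.load(open("w6.p","rb"))
W=lambda u,v,z:world(c,u/1.5,v/1.5,z).round(4)
for n,u,v,z in(("baseTL",158,187,.008),("baseTR",248,186,.008),("baseL2",170,300,.008),("baseR2",254,300,.008),("handlefront",381,186,.178),("tip",380.5,138,.171),("tip?",380.5,138,.178),("caddyR",600,222,.022),("caddyL",302,222,.022)):print(n,W(u,v,z))
# grey base mask
h=cv2.cvtColor(im,cv2.COLOR_RGB2HSV)
for r in range(128,225,12):
    k=np.where((h[r,85:195,2]<175)&(h[r,85:195,1]<50))[0]+85
    if len(k): print(r,k.min(),k.max(),world(c,k.min(),r,.008)[:2].round(4),world(c,k.max()+1,r,.008)[:2].round(4))
t=cv2.imread("pics/top0.png")[130:210,190:255];cv2.imwrite("pics/t0c.png",cv2.resize(t,None,fx=9,fy=7,interpolation=cv2.INTER_CUBIC))
cv2.imwrite("pics/w6c.png",cv2.resize(im[105:235,80:215],None,fx=4,fy=4,interpolation=cv2.INTER_CUBIC)[:,:,::-1])
```

```text
baseTL [0.689 0.127 0.008]
baseTR [0.6872 0.0659 0.008 ]
baseL2 [0.6093 0.1308 0.008 ]
baseR2 [0.6069 0.0704 0.008 ]
handlefront [ 0.6915 -0.0243  0.178 ]
tip [ 0.7068 -0.0247  0.171 ]
tip? [ 0.7064 -0.0247  0.178 ]
caddyR [ 0.6553 -0.168   0.022 ]
caddyL [0.6631 0.0289 0.022 ]
128 107 165 [0.6856 0.1258] [0.6832 0.0657]
140 106 166 [0.6735 0.1287] [0.6711 0.066 ]
152 105 167 [0.6613 0.1317] [0.6587 0.0663]
164 111 168 [0.6485 0.1274] [0.6461 0.0666]
176 112 169 [0.6356 0.1283] [0.6332 0.0669]
188 114 170 [0.6225 0.1281] [0.6201 0.0672]
200 115 170 [0.6092 0.129 ] [0.6068 0.0686]
212 117 171 [0.5955 0.1288] [0.5932 0.0689]
224 114 194 [0.5818 0.1342] [0.5783 0.045 ]
```

View pics/w6c.png

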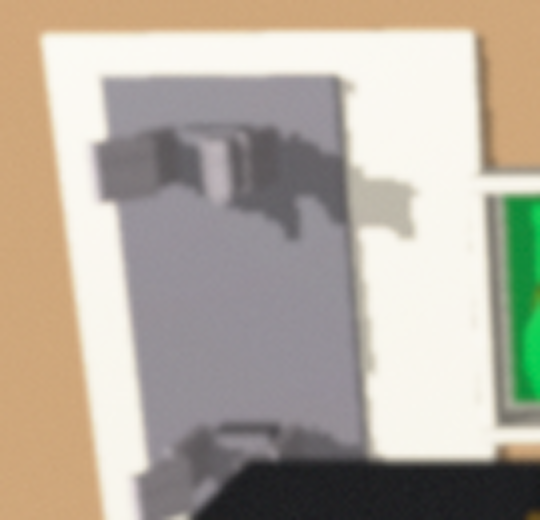

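Clip base centreline is y about 0.098 to 0.099 at x 0.628, yaw about -2°. That agrees with the liner-based estimate of (0.630, 0.100). I move above the clip.

Emit:
carry_out:
  targets:
    - {"x": 0,"y": 40,"z": 0,"yaw": 0,"fingers": 0}
    - {"x": -1,"y": 80,"z": 0,"yaw": 0,"fingers": 0}
    - {"x": -2,"y": 110,"z": 0,"yaw": 0,"fingers": 0}
    - {"x": -2,"y": 120,"z": -30,"yaw": 0,"fingers": 0}
    - {"x": -2,"y": 120,"z": -70,"yaw": 0,"fingers": 0}

```text
clock: 24.45
ee_pos: [0.6301, 0.1012, 0.1107]
tool_rot: [1.0, -0.019, 0.002, -0.0]
wrist_force: [0.4, 0.0, -1.6]
gripper_width: 0.0156
finger_force: 45.0
```

Emit:
carry_out:
  targets:
    - {"x": 0,"y": 0,"z": -20,"yaw": 0,"fingers": 0}
    - {"x": 0,"y": 0,"z": -25,"yaw": 0,"fingers": 0}
    - {"x": 0,"y": 0,"z": -25,"yaw": 0,"fingers": 0}
    - {"x": 0,"y": 0,"z": -25,"yaw": 0,"fingers": 0}
    - {"x": 0,"y": 0,"z": -25,"yaw": 0,"fingers": 0}

```text
clock: 24.95
ee_pos: [0.6295, 0.0994, 0.086]
tool_rot: [1.0, -0.02, 0.001, -0.0]
wrist_force: [0.3, -0.4, -0.9]
gripper_width: 0.0154
finger_force: 45.0
```

Run:
```python
from h import *
s=state();print(s["clock"],s["ee_pos"],s["tool_rot"],s["wrist_force"])
im,c=cam("wrist")
im2,c2=cam("scene");q=pix(c2,[.63,.1,.05]).astype(int)
a=cv2.resize(im[60:260,150:360],(400,380));b=cv2.resize(im2[q[1]-45:q[1]+50,q[0]-50:q[0]+50],(400,380),interpolation=cv2.INTER_CUBIC)
cv2.imwrite("pics/clip1.png",np.hstack([a,b])[:,:,::-1])
```

```text
24.95 [0.62949865 0.09935743 0.08601207] [ 9.99808088e-01 -1.95608757e-02  1.06706985e-03 -1.45310335e-04] [ 0.3394352  -0.4160372  -0.91461754]
```

View pics/clip1.png

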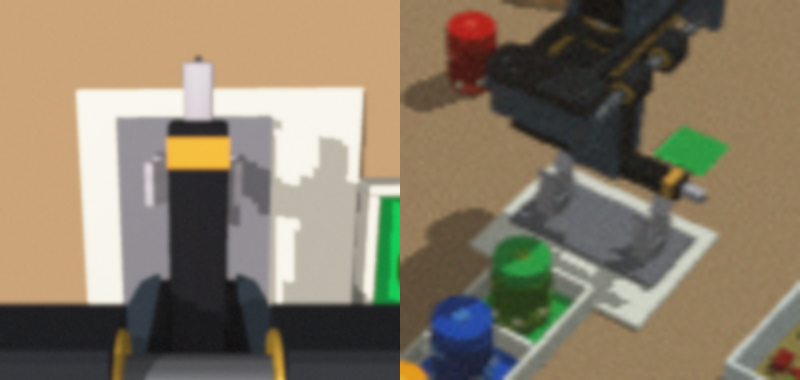

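Left: the cutter (centre column 198) sits about 4 px right of the jaw and base centre (194), so about +1.3 mm y is needed. Right: the cutter hovers over both jaw pairs.

Run:
```python
from h import *
im,c=cam("wrist");g=cv2.cvtColor(im,cv2.COLOR_RGB2GRAY).astype(int)
print("col mid",[(r,g[r,253]) for r in range(86,130,2)]);print("base",[(r,g[r,222]) for r in range(100,132,2)])
k=lambda u,r,z:world(c,u,r,z).round(4)
zt=state()["ee_pos"][2]-.0156+.014
print("front",k(253,60+121/1.9,zt),"tip",k(253,60+62/1.9,zt-.007),"base",k(222,60+118/1.9,.008),k(290,60+118/1.9,.008))
```

```text
col mid [(86, np.int64(171)), (88, np.int64(160)), (90, np.int64(113)), (92, np.int64(141)), (94, np.int64(214)), (96, np.int64(224)), (98, np.int64(224)), (100, np.int64(223)), (102, np.int64(224)), (104, np.int64(222)), (106, np.int64(222)), (108, np.int64(221)), (110, np.int64(221)), (112, np.int64(220)), (114, np.int64(220)), (116, np.int64(219)), (118, np.int64(218)), (120, np.int64(218)), (122, np.int64(179)), (124, np.int64(72)), (126, np.int64(41)), (128, np.int64(38))]
base [(100, np.int64(171)), (102, np.int64(170)), (104, np.int64(172)), (106, np.int64(210)), (108, np.int64(245)), (110, np.int64(247)), (112, np.int64(247)), (114, np.int64(247)), (116, np.int64(247)), (118, np.int64(246)), (120, np.int64(228)), (122, np.int64(159)), (124, np.int64(146)), (126, np.int64(147)), (128, np.int64(149)), (130, np.int64(147))]
front [0.6904 0.0967 0.0838] tip [0.7053 0.0961 0.0768] base [0.6891 0.1194 0.008 ] [0.6872 0.0701 0.008 ]
```

Emit:
carry_out:
  targets:
    - {"x": -1.5,"y": 1.3,"z": 0,"yaw": 0,"fingers": 0}
    - {"x": -1.5,"y": 1.3,"z": -5,"yaw": 0,"fingers": 0}
    - {"x": -1.5,"y": 1.3,"z": -12,"yaw": 0,"fingers": 0}
    - {"x": -1.5,"y": 1.3,"z": -18,"yaw": 0,"fingers": 0}
    - {"x": -1.5,"y": 1.3,"z": -22,"yaw": 0,"fingers": 0}
  grip_force: 60

```text
clock: 25.6
ee_pos: [0.6267, 0.1006, 0.0615]
tool_rot: [1.0, -0.019, -0.0, 0.0]
wrist_force: [0.4, -0.3, -0.2]
gripper_width: 0.0157
finger_force: 60.0
```

Emit:
carry_out:
  targets:
    - {"x": 0,"y": 0,"z": -3,"yaw": 0,"fingers": 0}
    - {"x": 0,"y": 0,"z": -6,"yaw": 0,"fingers": 0}
    - {"x": 0,"y": 0,"z": -8,"yaw": 0,"fingers": 0}
    - {"x": 0,"y": 0,"z": -10,"yaw": 0,"fingers": 0}
    - {"x": 0,"y": 0,"z": -12,"yaw": 0,"fingers": 0}

```text
clock: 26.1
ee_pos: [0.6279, 0.1008, 0.0513]
tool_rot: [1.0, -0.019, 0.001, -0.0]
wrist_force: [-0.1, -0.4, 2.8]
gripper_width: 0.0153
finger_force: 60.0
```

Emit:
carry_out:
  targets:
    - {"x": 0,"y": 0,"z": -2,"yaw": 0,"fingers": 0}
    - {"x": 0,"y": 0,"z": -4,"yaw": 0,"fingers": 0}
    - {"x": 0,"y": 0,"z": -6,"yaw": 0,"fingers": 0}
    - {"x": 0,"y": 0,"z": -8,"yaw": 0,"fingers": 0}
    - {"x": 0,"y": 0,"z": -8,"yaw": 0,"fingers": 0}

```text
clock: 26.6
ee_pos: [0.627, 0.1006, 0.0421]
tool_rot: [1.0, -0.019, -0.0, 0.0]
wrist_force: [2.4, 0.2, -2.7]
gripper_width: 0.0153
finger_force: 60.0
```

Emit:
carry_out:
  targets:
    - {"x": 0,"y": 0,"z": -2,"yaw": 0,"fingers": 0}
    - {"x": 0,"y": 0,"z": -4,"yaw": 0,"fingers": 0}
    - {"x": 0,"y": 0,"z": -6,"yaw": 0,"fingers": 0}
    - {"x": 0,"y": 0,"z": -7,"yaw": 0,"fingers": 0}
    - {"x": 0,"y": 0,"z": -7,"yaw": 0,"fingers": 0}

```text
clock: 27.1
ee_pos: [0.6267, 0.1006, 0.0351]
tool_rot: [1.0, -0.02, -0.0, 0.0]
wrist_force: [-0.5, -0.1, -1.4]
gripper_width: 0.0156
finger_force: 60.0
```

Emit:
carry_out:
  targets:
    - {"x": 0,"y": 0,"z": -0.5,"yaw": 0,"fingers": 0}
    - {"x": 0,"y": 0,"z": -1,"yaw": 0,"fingers": 0}
    - {"x": 0,"y": 0,"z": -1.5,"yaw": 0,"fingers": 0}
    - {"x": 0,"y": 0,"z": -2,"yaw": 0,"fingers": 0}
    - {"x": 0,"y": 0,"z": -2,"yaw": 0,"fingers": 0}

```text
clock: 27.6
ee_pos: [0.6271, 0.1006, 0.0336]
tool_rot: [1.0, -0.019, 0.0, 0.0]
wrist_force: [-1.0, -0.3, 1.7]
gripper_width: 0.0156
finger_force: 60.0
```

Run:
```python
from h import *
s=state();print(s["clock"],s["ee_pos"],s["wrist_force"])
im,c=cam("wrist")
im2,c2=cam("scene");q=pix(c2,[.63,.1,.03]).astype(int)
a=cv2.resize(im[60:260,150:360],(400,380));b=cv2.resize(im2[q[1]-45:q[1]+50,q[0]-50:q[0]+50],(400,380),interpolation=cv2.INTER_CUBIC)
cv2.imwrite("pics/clip2.png",np.hstack([a,b])[:,:,::-1])
```

```text
27.6 [0.62714791 0.10064879 0.03360791] [-1.03298344 -0.34610717  1.68838795]
```

View pics/clip2.png

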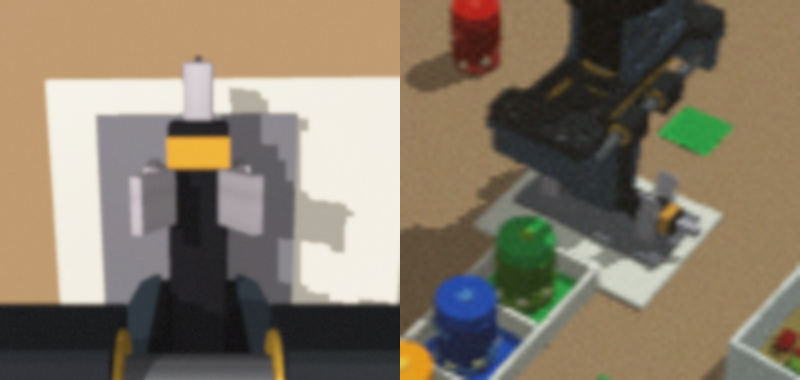

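Left: the jaws at (150,200) and (240,200) close over the handle sides. Right: the cutter is down in the clip. I press a little further to confirm the stop.

Emit:
carry_out:
  targets:
    - {"x": 0,"y": 0,"z": -0.7,"yaw": 0,"fingers": 0}
    - {"x": 0,"y": 0,"z": -1.4,"yaw": 0,"fingers": 0}
    - {"x": 0,"y": 0,"z": -2,"yaw": 0,"fingers": 0}
    - {"x": 0,"y": 0,"z": -2,"yaw": 0,"fingers": 0}
    - {"x": 0,"y": 0,"z": -2,"yaw": 0,"fingers": 0}

```text
clock: 28.2
ee_pos: [0.6272, 0.1007, 0.0335]
tool_rot: [1.0, -0.019, -0.0, 0.0]
wrist_force: [-14.0, -2.4, 35.5]
gripper_width: 0.0156
finger_force: 60.0
```

Run:
```python
from h import *
im,c=cam("wrist");g=cv2.cvtColor(im,cv2.COLOR_RGB2GRAY).astype(int)
print([(r,int(g[r,253])) for r in range(118,130)]);print("base",[(r,int(g[r,215])) for r in range(114,126)])
s=state();zt=s["ee_pos"][2]-.0016;print(s["ee_pos"],s["wrist_force"])
for r in(123,124):print("front",world(c,253,r,zt).round(4))
for r in(120,121):print("base",world(c,215,r,.008).round(4),world(c,300,r,.008).round(4))
```

```text
[(118, 207), (119, 207), (120, 206), (121, 200), (122, 175), (123, 131), (124, 79), (125, 44), (126, 38), (127, 37), (128, 38), (129, 38)]
base [(114, 241), (115, 241), (116, 241), (117, 241), (118, 240), (119, 229), (120, 190), (121, 152), (122, 140), (123, 139), (124, 139), (125, 139)]
[0.627251   0.1006545  0.03348847] [-14.08977017  -1.81824186  34.13339638]
front [0.6887 0.098  0.0319]
front [0.6882 0.098  0.0319]
base [0.6902 0.1194 0.008 ] [0.6883 0.0716 0.008 ]
base [0.6896 0.1194 0.008 ] [0.6878 0.0716 0.008 ]
```

Hard stop at 35 N and 0.0335, which is home. It is centred within about 0.5 mm. I relieve, release and retreat.

Emit:
carry_out:
  targets:
    - {"x": 0,"y": 0,"z": 1.5,"yaw": 0,"fingers": 0}
    - {"x": 0,"y": 0,"z": 1.5,"yaw": 0,"fingers": 45}
    - {"x": 0,"y": 0,"z": 1.5,"yaw": 0,"fingers": 45}
    - {"x": 0,"y": 0,"z": 1.5,"yaw": 0,"fingers": 45}
    - {"x": 0,"y": 0,"z": 1.5,"yaw": 0,"fingers": 45}

```text
clock: 28.75
ee_pos: [0.627, 0.1006, 0.0328]
tool_rot: [1.0, -0.019, -0.0, 0.0]
wrist_force: [-0.2, 0.2, 0.5]
gripper_width: 0.041
finger_force: 0.0
```

Emit:
carry_out:
  targets:
    - {"x": 0,"y": 0,"z": 20,"yaw": 0,"fingers": 45}
    - {"x": 0,"y": 0,"z": 60,"yaw": 0,"fingers": 45}
    - {"x": 0,"y": 0,"z": 100,"yaw": 0,"fingers": 45}
    - {"x": 0,"y": 0,"z": 145,"yaw": 0,"fingers": 45}
    - {"x": 0,"y": 0,"z": 190,"yaw": 0,"fingers": 45}

```text
clock: 29.25
ee_pos: [0.6267, 0.1006, 0.2246]
tool_rot: [1.0, -0.02, -0.0, 0.0]
wrist_force: [0.3, 1.4, -0.8]
gripper_width: 0.0412
finger_force: 0.0
```

Emit:
carry_out:
  targets:
    - {"x": -30,"y": -30,"z": 0,"yaw": 0,"fingers": 45}
    - {"x": -60,"y": -60,"z": 0,"yaw": 0,"fingers": 45}
    - {"x": -90,"y": -90,"z": 0,"yaw": 0,"fingers": 45}
    - {"x": -110,"y": -110,"z": 0,"yaw": 0,"fingers": 45}
    - {"x": -110,"y": -110,"z": 0,"yaw": 0,"fingers": 45}

```text
clock: 29.75
ee_pos: [0.5149, -0.011, 0.2228]
tool_rot: [1.0, -0.02, -0.0, 0.0]
wrist_force: [0.5, 0.3, 0.7]
gripper_width: 0.0409
finger_force: 0.0
```

Run:
```python
from h import *
print(state()["ee_pos"])
a=cam("wrist")[0];b=cam("scene")[0][100:300,150:410]
cv2.imwrite("pics/fin.png",np.hstack([cv2.resize(a,(400,300)),cv2.resize(b,(390,300),interpolation=cv2.INTER_CUBIC)])[:,:,::-1])
```

```text
[ 0.51485556 -0.01095194  0.22284054]
```

View pics/fin.png

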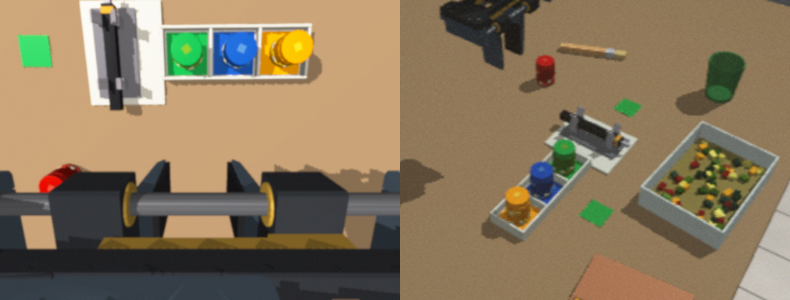

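The pots stand upright in the green, blue and amber bays, and the cutter sits level in both jaw pairs. The red pot and the brush have not moved.

```bash
python3 -c "
from station import *
print(job_done())"
```

```text
the job is handed in; nothing more can be done
None
```

The caddy is packed and the job is handed in: the green, amber and blue pots stand upright in their matching bays, and the cutter is pressed fully home in the clip, centred to about 0.5 mm by camera, with the red pot and brush left where they were.

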